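# Turn the tea-bag carton round in its holder

### The job

The green tea-bag carton was pushed into its blue metal holder the wrong way round, with its opened end at the back where nobody can reach the bags. Slide it right out of the holder, turn it round keeping it upright, and slide it back fully home in the same holder so that the opened end faces out; let go of it and leave the red carton in the other holder as it is.

Things in the scene. Friction and masses are not known exactly. Their poses are not given: they have to be found in the camera images.
- green_box: Loose green carton, 160 (x) by 52 (y) by 60 mm high, 0.25 kg, origin at the centre of its underside. The +x end is the opened one: black cut-out with white tags on the end face and the last 30 mm of the top; a cream band marks the closed -x end. At the start +x is inside the tunnel, along the holder's +x. One grasp from above across its middle serves for pulling, turning and pushing.
- green_open_end (a point): Centre of the green carton's opened end face, 80 mm along +x and 30 mm up from the carton's origin.
- green_holder: Fixed blue metal holder. Origin on the table, below the carton's middle when fully home. Mouth faces its -x (world -y within 0.2 rad). Floor tongue 4 mm thick, 76 wide, x -64 to +86 mm; the carton slides on it. Tunnel from mouth x = +30 to closed back x = +82 mm; inside 68 wide, 68 high above the tongue; outside 76 by 76 high. The carton is clear once 52 mm out; home, it almost touches the back.
- red_box: Red carton, same size and make (160 x 52 x 60 mm, origin at the centre of its underside, +x its opened end), to be left alone. It sits in an identical blue holder, 170 to 210 mm nearer or farther in x, mouth also to world -y within 0.2 rad. Its opened +x end already faces out; the tunnel covers its -x end, from 30 mm beyond the carton's middle.
There are look-alikes about, which are no part of the job. There is more than one size of the green_box; the job needs the smallest.

How it is judged:
On the way:
1. the green carton is right out of its holder's tunnel (x of green_box in the frame of green_holder below -0.052 m), for 0.1 s.
At the end, for the whole second after the job is handed in: The green carton stands upright (within 10 degrees) on the tongue of its own holder, its middle within 15 mm of the fully home place, its opened end facing out of the mouth, at rest and released; the red carton is within 25 mm of where it began (x of green_box in the frame of green_holder between -0.015 and 0.012 m and y of green_box in the frame of green_holder between -0.015 and 0.015 m and z of green_box in the frame of green_holder below 0.014 m and x of green_open_end in the frame of green_holder below -0.06 m and angle between green_box's own z axis and vertical below 0.17 rad and linear speed of green_box below 0.02 m/s and distance of red_box from where it was at the start of the episode below 0.025 m); the robot touches nothing.
It fails at once if the green carton is tipped by more than 40 degrees (angle between green_box's own z axis and vertical above 0.7 rad).
It fails at once if the red carton is moved by more than 25 mm (distance of red_box from where it was at the start of the episode above 0.025 m).
It also fails if it takes over 48 s, if anything falls off the work surface, if the arm or the gripper's body presses on something with over 40 N, if the wrist force passes 120 N, or if a joint passes its speed limit or range.

### The arm

A 6-joint arm with a two-finger parallel gripper is mounted at the origin on the work surface. World frame = base frame: x ahead of the robot, y to its left, z up, the work surface at z = 0. Lengths are in m, angles in rad, forces in N, time in s.
With the tool pointing down it reaches from about 0.4 to 0.825 m from the base axis. Payload 7 kg.
Tool frame: the origin (TCP) lies midway between the tips of the shut fingers; the grasp point (between the pads) lies 19 mm behind it; z points along the fingers, y is the line along which they close (so a half turn about z gives the same grasp; the last joint's range is limited). The gripper opens to 88 mm and grips with 3 to 60 N. Pads are 19 mm wide; open, the fingers measure 130 mm over their backs; the gripper's body (78 mm by 193 mm) begins 47 mm behind the grasp point.
Start: joints at [1.576, 0.359, 0.012, 0, -1.224, -0.288], TCP at [0.188, 0.648, 0.227] pointing down, gripper open.
Joint ranges: [-3.07, 3.07], [-1.43, 2.12], [-1.02, 1.25], [-3.03, 1.67], [-3.05, -0], [-3.03, 3.03]. Speed limits (rad/s): [2.39, 2.39, 3.01, 3.14, 3.14, 3.14].

### API

Orientations are given as [roll, pitch, yaw] about the fixed x, y, z axes, in that order (R = Rz(yaw) Ry(pitch) Rx(roll)).
In Python, from station import monitor, viewer, arm gives the robot as it stands.
- The arm moves only by the tool move_arm, never from a script. Its argument "deltas" is a list that holds one entry, the list of rows, each a list of 7 numbers: the turn, a rotation vector about the tool's x, y, z in degrees, then the shift along the tool's x, y, z in m, then the finger opening in m, from 0 to 0.0876. A call has 1 to 12 rows; each row is the pose to reach, as a shift and turn from the pose commanded when the call began, along the tool's axes at that moment; what a row does not reach only later rows make up. A row lasts 1/12 s, in which the tool goes at most 41.7 mm and 7.16 degrees, less where a joint would pass 70% of its speed; a pose out of reach is approached as far as the arm can. A call with a gripper value outside its range is refused whole. The fingers move at their own pace and stop on an object; "force" is the grip in N (left out, the last holds). Time passes only in rows, so rows that repeat a pose let the fingers close. It gives the time, the measured TCP pose, the force and the opening at its end, in the units of the state.
- monitor.get_state(): the state, without advancing time (a new reading comes with each control period).
- viewer.grab_frame(name): name is "side" or "top" or "wrist"; returns a dict with "frame" (400x640x3 uint8, blue, green, red), "vfov" (degrees; the focal length in pixels is half the picture's height over the tangent of half this angle, whatever the lens; pixels are square), "cx", "cy" (the principal point, pixels), "xyz" and "orientation" of the camera in the world; the wrist camera has in their place "hand_eye" (4x4, takes a point from camera to tool coordinates, whose origin is the TCP and whose axes are the flange's). Camera axes: x right, y down, z forward; pixel columns grow to the right and rows downward; lengths in m; the calibration is good to about 2 mm. A picture is of the moment at which its call begins: read the wrist's pose just before it. There is no depth.
- arm.job_done(): hands the job in, once; it reports no verdict.
The state is a dict: "t": time; "q": joint angles; "qd": joint speeds; "joint_efforts": joint torques, N m; "eef_pos": TCP position; "ee_rot": TCP orientation; "force": force on the tool from outside, world axes, zero at the start; "moment": the same for the moment, N m; "width": finger opening in m.
Only numpy, scipy, OpenCV 4.12 (cv2) and the standard library are available. Lean on these libraries where they do the work, as an engineer would, in place of code of your own. Each camera call takes 0.05 s, during which the arm holds its last target. There are 200 camera calls.

## Working session

There is one attempt and no reset: what is moved stays moved. The work goes in short steps, Python scripts to look and compute and a tool call to move; the robot and the scene stay as the last step left them, time stands still between calls to the robot, and variables do not carry over. Pictures are saved under pics/ and viewed, on a budget of 10 in all, crops included, one or two more only if the job needs it, and the job is handed in when it is done.

Besides the shell and the picture viewer there is one more tool, called after "Request:" as name(argument=value, ...), one argument or row to a line, values as JSON. move_arm: Moves the arm, as the interface text tells. Its arguments: {"type":"object","properties":{"deltas":{"type":"array","items":{"type":"array","items":{"type":"array","items":{"type":"number"}}}},"force":{"type":"number"}},"required":["deltas"]}

```bash
mkdir -p pics
cat > h.py <<'E'
import numpy as np, cv2, json
from scipy.spatial.transform import Rotation as R
from station import monitor, viewer, arm
def grab(n,save=None):
    s=monitor.get_state(); d=viewer.grab_frame(n); im=np.array(d['frame'])
    f=im.shape[0]/2/np.tan(np.radians(d['vfov'])/2)
    if 'hand_eye' in d:
        T=np.eye(4);T[:3,:3]=R.from_euler('xyz',s['ee_rot']).as_matrix();T[:3,3]=s['eef_pos']
        T=T@np.array(d['hand_eye'])
    else:
        T=np.eye(4);o=np.array(d['orientation']);T[:3,:3]=o if o.shape==(3,3) else R.from_euler('xyz',o).as_matrix();T[:3,3]=d['xyz']
    if save: cv2.imwrite('pics/'+save+'.png',im)
    return im,dict(f=f,cx=d['cx'],cy=d['cy'],T=T)
def plane(c,uv,z):
    uv=np.atleast_2d(uv).astype(float)
    r=np.c_[(uv[:,0]-c['cx'])/c['f'],(uv[:,1]-c['cy'])/c['f'],np.ones(len(uv))]@c['T'][:3,:3].T
    o=c['T'][:3,3]; return o+r*((z-o[2])/r[:,2])[:,None]
def proj(c,p):
    p=(np.atleast_2d(p)-c['T'][:3,3])@c['T'][:3,:3]
    return p[:,:2]/p[:,2:]*c['f']+[c['cx'],c['cy']]
E
python3 - <<'E'
from h import *
print(monitor.get_state())
for n in['top','side','wrist']:
    im,c=grab(n,n+'0'); print(n,c['f'],c['cx'],c['cy'],c['T'].round(3).tolist())
E
```

```text
{'t': 0.0, 'q': array([ 1.57610938e+00,  3.59348491e-01,  1.10388505e-02, -3.67124619e-04,
       -1.22409564e+00, -2.88106111e-01]), 'qd': array([ 0.0002145 , -0.0001656 , -0.00049916, -0.00186759,  0.00017947,
       -0.00019082]), 'joint_efforts': array([ 2.82479086e-04, -5.82724750e+01,  2.93055439e+01,  6.99741125e+00,
        6.92023285e-03, -1.56121405e-04]), 'eef_pos': array([0.18823087, 0.64769953, 0.22563575]), 'ee_rot': array([ 3.13995195e+00, -1.26312320e-04, -2.82917977e-01]), 'force': array([0.24629148, 0.13662085, 0.68381175]), 'moment': array([-0.02188148,  0.03587681, -0.0140971 ]), 'width': 0.0875096936385691}
top 411.2823870935408 318.22669001252007 191.12974285282863 [[0.026, -0.999, 0.036, 0.459], [-1.0, -0.027, -0.016, 0.073], [0.017, -0.036, -0.999, 1.044], [0.0, 0.0, 0.0, 1.0]]
side 476.57597448059244 321.74265943727744 193.07322219300536 [[0.912, -0.329, 0.244, 0.289], [-0.409, -0.716, 0.566, -0.432], [-0.012, -0.616, -0.788, 0.738], [0.0, 0.0, 0.0, 1.0]]
wrist 331.9628723470468 322.06456849245063 203.30167968417317 [[-0.28, -0.922, -0.267, 0.26], [-0.96, 0.27, 0.075, 0.627], [0.002, 0.277, -0.961, 0.384], [0.0, 0.0, 0.0, 1.0]]
```

View pics/top0.png

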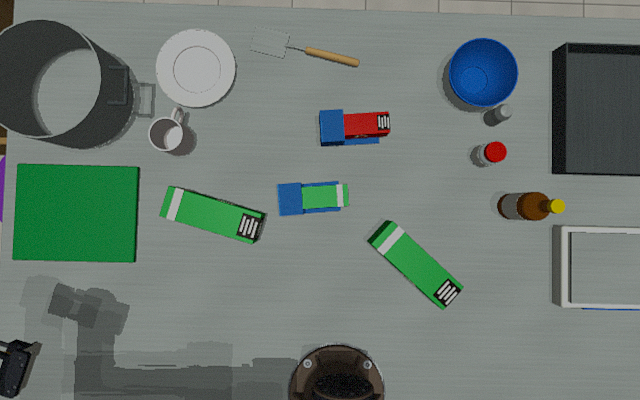

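View pics/side0.png

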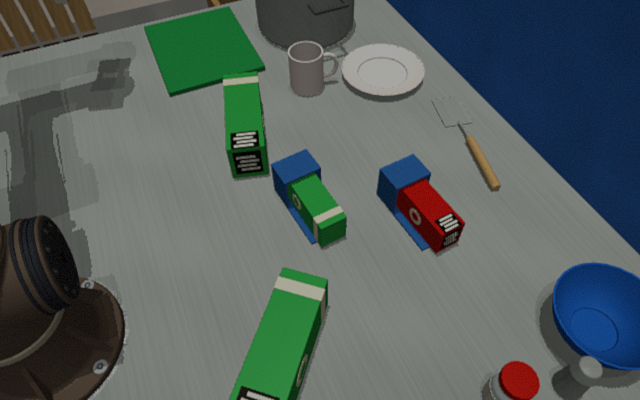

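The top view shows four green things:
- a large loose carton at (213,214)
- a large loose carton at (415,263)
- a flat mat at (75,213)
- a small carton at (325,196), in a blue holder with its cream end out

The last one fits: it is the smallest, it is in a holder and its opened end is hidden. I'll measure it and confirm in a crop.

Run:
```python
from h import *
im,c=grab('top')
x0,y0,x1,y1=265,165,365,230
hsv=cv2.cvtColor(im,cv2.COLOR_BGR2HSV)
roi=np.zeros(im.shape[:2],np.uint8);roi[y0:y1,x0:x1]=255
g=cv2.inRange(hsv,(45,80,50),(80,255,255))&roi
b=cv2.inRange(hsv,(95,100,40),(130,255,255))&roi
cr=cv2.inRange(hsv,(15,0,150),(50,110,255))&roi
def rect(m,z,n):
    k=max(cv2.findContours(m,0,1)[0],key=cv2.contourArea)
    bx=cv2.boxPoints(cv2.minAreaRect(k)); w=plane(c,bx,z)
    print(n,bx.round(1).tolist(),'\n',w[:,:2].round(4).tolist(),'ctr',w.mean(0).round(4))
    for i in(0,1):
        e=w[i+1]-w[i]; print('  edge',np.linalg.norm(e).round(4),np.degrees(np.arctan2(e[1],e[0])).round(1))
rect(g,.064,'green');rect(cr,.064,'cream');
rect(g|cr,.064,'g+c')
bt=b.copy(); bt[:, 303:]=0; rect(bt,.076,'tunneltop(col<303)')
rect(b,.004,'blue all')
cv2.imwrite('pics/crop1.png',cv2.resize(im[y0:y1,x0:x1],None,fx=7,fy=7,interpolation=cv2.INTER_NEAREST))
```

```text
green [[300.70001220703125, 186.8000030517578], [335.3999938964844, 184.3000030517578], [337.0, 206.0], [302.29998779296875, 208.60000610351562]] 
 [[0.5034, 0.0992], [0.5118, 0.0165], [0.46, 0.0114], [0.4518, 0.094]] ctr [0.4818 0.0553 0.064 ]
  edge 0.0831 -84.2
  edge 0.052 -174.4
cream [[338.0, 185.0], [339.5, 183.5], [340.0, 184.0], [338.5, 185.5]] 
 [[0.5102, 0.0103], [0.5139, 0.0068], [0.5127, 0.0056], [0.509, 0.0091]] ctr [0.5115 0.008  0.064 ]
  edge 0.0051 -43.5
  edge 0.0017 -133.5
g+c [[300.70001220703125, 186.8000030517578], [335.3999938964844, 184.3000030517578], [337.0, 206.0], [302.29998779296875, 208.60000610351562]] 
 [[0.5034, 0.0992], [0.5118, 0.0165], [0.46, 0.0114], [0.4518, 0.094]] ctr [0.4818 0.0553 0.064 ]
  edge 0.0831 -84.2
  edge 0.052 -174.4
tunneltop(col<303) [[277.0, 183.0], [302.0, 183.0], [302.0, 215.0], [277.0, 215.0]] 
 [[0.5104, 0.1549], [0.512, 0.0961], [0.4368, 0.094], [0.4352, 0.1526]] ctr [0.4736 0.1244 0.076 ]
  edge 0.0588 -88.5
  edge 0.0753 -178.4
blue all [[276.3999938964844, 184.0], [337.70001220703125, 178.89999389648438], [340.29998779296875, 210.60000610351562], [279.1000061035156, 215.6999969482422]] 
 [[0.5118, 0.1624], [0.5289, 0.0078], [0.4486, -0.0009], [0.4318, 0.1533]] ctr [0.4803 0.0806 0.004 ]
  edge 0.1556 -83.7
  edge 0.0808 -173.8
```

View pics/crop1.png

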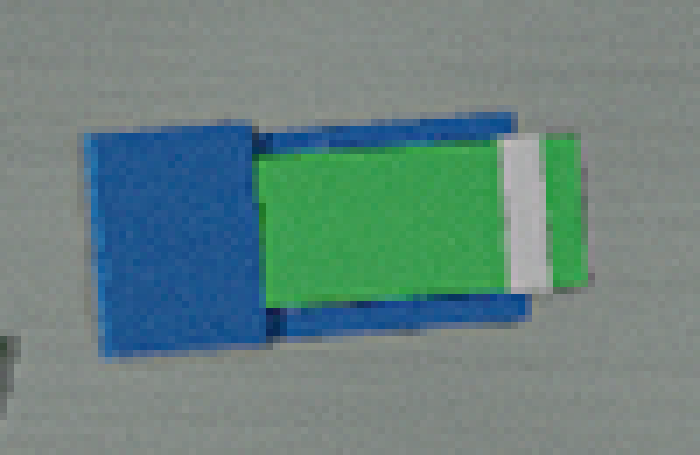

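The crop confirms it: the small green carton sits in the blue tunnel with its plain cream-banded end at about (340,196) facing out, and no cut-out showing. Next I'll fit the holder frame from the edges.

Run:
```python
from h import *
im,c=grab('top')
q=lambda l,z:plane(c,np.array(l)/7+[265,165]-0.5+0.0,z)[:,:2]
t=q([(252,124),(271,344),(85,134),(104,356)],.076)
f=(t[0]+t[1])/2;b=(t[2]+t[3])/2
print(t.round(4).tolist(),f.round(4),b.round(4),'len',np.linalg.norm(b-f),'w',np.linalg.norm(t[0]-t[1]),np.linalg.norm(t[2]-t[3]))
for p in(t[2]-t[0],t[3]-t[1],):print('ang',np.degrees(np.arctan2(p[1],p[0])))
for p in(t[0]-t[1],t[2]-t[3]):print('ang+90',np.degrees(np.arctan2(p[1],p[0]))+90)
g=q([(258,157),(265,305),(580,135),(588,287)],.064)
m0=(g[0]+g[1])/2;m1=(g[2]+g[3])/2;e=m0-m1
a=np.arctan2(e[1],e[0]);print('green axis',np.degrees(a),'tip',m1.round(4))
for p in(g[0]-g[2],g[1]-g[3]):print('g ang',np.degrees(np.arctan2(p[1],p[0])))
u=e/np.linalg.norm(e);print('carton centre',(m1+.08*u).round(4),'holder origin from mouth',(f-.03*u).round(4))
tg=q([(515,113),(528,322)],.004);print('tongue end mid',tg.mean(0).round(4),'->origin',(tg.mean(0)+.064*u).round(4))
```

```text
[[0.5138, 0.0996], [0.44, 0.0912], [0.5089, 0.1556], [0.4346, 0.1471]] [0.4769 0.0954] [0.4717 0.1514] len 0.05616267987096447 w 0.07423845349012312 0.07482884886819417
ang 94.98058684251411
ang 95.5806881009102
ang+90 96.50638262597771
ang+90 96.57672001120277
green axis 95.06297329426987 tip [ 0.4878 -0.014 ]
g ang 95.4506295038246
g ang 94.67549632636242
carton centre [0.4808 0.0657] holder origin from mouth [0.4795 0.0656]
tongue end mid [0.4867 0.0033] ->origin [0.481  0.0671]
```

Request:
move_arm(
  deltas=[
    [[0,0,5,0.03,0.03,0.005,0.0876],[0,0,10,0.055,0.06,0.01,0.0876],[0,0,15,0.083,0.09,0.01,0.0876],[0,0,20,0.11,0.12,0.02,0.0876],[0,0,25,0.138,0.15,0.02,0.0876],[0,0,30,0.166,0.18,0.03,0.0876],[0,0,35,0.194,0.21,0.03,0.0876],[0,0,40,0.222,0.24,0.03,0.0876],[0,0,46,0.25,0.27,0.03,0.0876],[0,0,52,0.277,0.3,0.03,0.0876],[0,0,57,0.305,0.33,0.03,0.0876],[0,0,62,0.333,0.36,0.03,0.0876]],
  ],
)

```text
t: 1.25
eef_pos: [0.408, 0.2077, 0.197]
ee_rot: [-3.141, 0.001, -1.369]
force: [1.2, 1.4, -0.7]
width: 0.0875
```

Request:
move_arm(
  deltas=[
    [[0,0,3,0.035,-0.01,0,0.0876],[0,0,6,0.07,-0.02,0,0.0876],[0,0,6.1,0.105,-0.03,0,0.0876],[0,0,6.1,0.135,-0.038,0,0.0876],[0,0,6.1,0.155,-0.042,0,0.0876],[0,0,6.1,0.155,-0.042,0,0.0876]],
  ],
)

```text
t: 1.75
eef_pos: [0.4813, 0.0635, 0.1964]
ee_rot: [3.141, -0.001, -1.474]
force: [-0.3, -0.2, 0.6]
width: 0.0877
```

Run:
```python
from h import *
im,c=grab('wrist','wrist1'); s=monitor.get_state();print(s['eef_pos'],s['ee_rot'],s['q'])
# predicted holder/carton features
a=np.radians(95.5);u=np.array([np.cos(a),np.sin(a),0]);v=np.array([-u[1],u[0],0]);o=np.array([.48,.066,0])
P=lambda x,y,z:o+x*u+y*v+[0,0,z]
pts=[P(x,y,.064) for x in(-.08,.03) for y in(-.026,.026)]+[P(x,y,.076) for x in(.03,.086) for y in(-.038,.038)]
print(proj(c,pts).round(0).tolist())
for p in proj(c,pts): cv2.circle(im,tuple(int(k) for k in p),3,(0,0,255),1)
cv2.imwrite('pics/wrist1.png',im)
```

```text
[0.48083117 0.06468994 0.19638157] [ 3.14120602e+00 -2.06117637e-04 -1.47476780e+00] [ 5.40179662e-01  6.69689849e-02 -4.38868301e-01  2.28422006e-05
 -1.06539673e+00 -4.44162239e-01]
[[291.0, 105.0], [353.0, 105.0], [294.0, 228.0], [350.0, 228.0], [280.0, 233.0], [365.0, 233.0], [282.0, 289.0], [363.0, 288.0]]
```

View pics/wrist1.png

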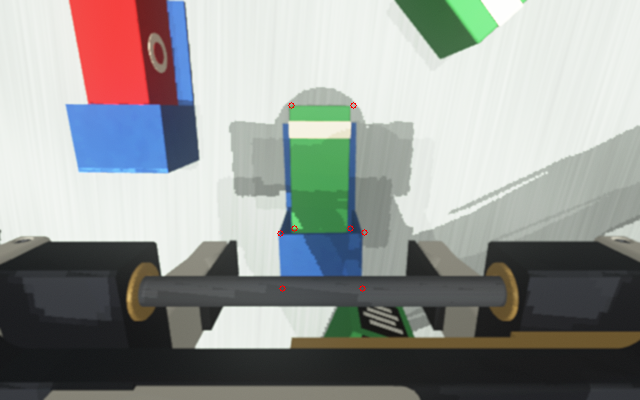

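The wrist view shows the predicted carton and holder corners (red marks, e.g. (291,105), (353,105), (280,233)) within 1–3 px, so the pose is right. q6 is -0.44, so a +180° yaw turn stays in range. I'll descend and grip.

Request:
move_arm(
  deltas=[
    [[0,0,0,0,0,0.035,0.0876],[0,0,0,0,0,0.07,0.0876],[0,0,0,0,0,0.105,0.0876],[0,0,0,0,0,0.135,0.0876],[0,0,0,0,0,0.155,0.0876],[0,0,0,0,0,0.165,0.0876],[0,0,0,0,0,0.17,0.0876],[0,0,0,0,0,0.17,0.0876]],
  ],
)

```text
t: 2.47
eef_pos: [0.4798, 0.0667, 0.0257]
ee_rot: [3.14, -0.001, -1.471]
force: [-0.2, 0.7, -0.0]
width: 0.0873
```

Request:
move_arm(
  deltas=[
    [[0,0,0,0,0,0,0.04],[0,0,0,0,0,0,0.04],[0,0,0,0,0,0,0.04],[0,0,0,0,0,0,0.04],[0,0,0,0,0,0,0.04],[0,0,0,0,0,0,0.04],[0,0,0,0,0,0,0.04],[0,0,0,0,0,0,0.04]],
  ],
  force=20,
)

```text
t: 3.13
eef_pos: [0.4812, 0.0667, 0.0271]
ee_rot: [-3.14, 0.0, -1.471]
force: [0.2, 0.5, 5.5]
width: 0.0517
```

Request:
move_arm(
  deltas=[
    [[0,0,0,0.005,0,-0.002,0.04],[0,0,0,0.015,0,-0.002,0.04],[0,0,0,0.025,0,-0.002,0.04],[0,0,0,0.035,0,-0.002,0.04],[0,0,0,0.045,0,-0.002,0.04],[0,0,0,0.055,0,-0.002,0.04],[0,0,0,0.065,0,-0.002,0.04],[0,0,0,0.072,0,-0.002,0.04],[0,0,0,0.076,0,-0.002,0.04],[0,0,0,0.076,0,-0.002,0.04],[0,0,0,0.076,0,-0.002,0.04],[0,0,0,0.076,0,-0.002,0.04]],
  ],
)

```text
t: 4.13
eef_pos: [0.4881, -0.009, 0.0286]
ee_rot: [-3.141, 0.0, -1.471]
force: [-0.2, -0.3, -2.5]
width: 0.0517
```

Run:
```python
from h import *
im,c=grab('side','side1'); s=monitor.get_state();print(s['eef_pos'],s['ee_rot'],s['q'],s['force'],s['width'])
cv2.imwrite('pics/side1c.png',cv2.resize(im[110:290,220:480],None,fx=2.5,fy=2.5))
```

```text
[ 0.48810525 -0.00888904  0.02859933] [-3.14146741e+00  5.58594691e-05 -1.47093686e+00] [ 3.85539765e-01  2.84671094e-01 -6.37837166e-01 -3.03113507e-05
 -6.48152153e-01 -2.85656141e-01] [ 0.07670213  0.31423836 -2.8156012 ] 0.05190563747715777
```

View pics/side1c.png

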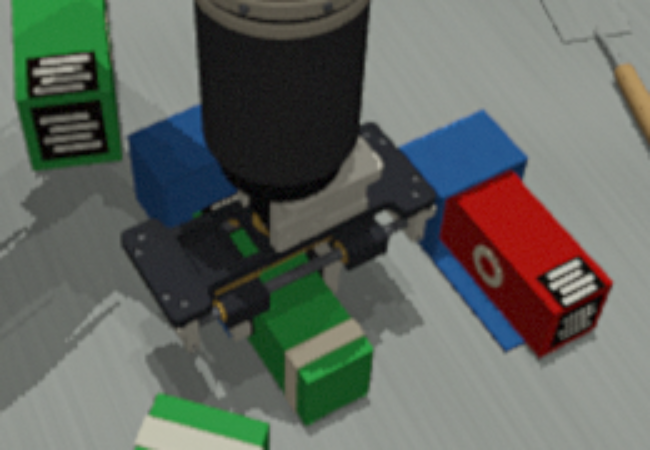

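The carton has followed: it is 76 mm out and hangs from the grip (-2.5 N). In the crop its cream end is at (330,370), clear of everything. I'll lift it a little and turn.

Request:
move_arm(
  deltas=[
    [[0,0,0,0,0,-0.006,0.04],[0,0,0,0,0,-0.012,0.04],[0,0,-3,0,0,-0.012,0.04],[0,0,-8,0,0,-0.012,0.04],[0,0,-14,0,0,-0.012,0.04],[0,0,-20,0,0,-0.012,0.04],[0,0,-26,0,0,-0.012,0.04],[0,0,-32,0,0,-0.012,0.04],[0,0,-38,0,0,-0.012,0.04],[0,0,-44,0,0,-0.012,0.04],[0,0,-50,0,0,-0.012,0.04],[0,0,-56,0,0,-0.012,0.04]],
  ],
)

```text
t: 5.18
eef_pos: [0.4884, -0.0088, 0.0413]
ee_rot: [-3.141, -0.001, -0.488]
force: [0.7, -0.6, -1.5]
width: 0.0518
```

Request:
move_arm(
  deltas=[
    [[0,0,-6,0,0,0,0.04],[0,0,-12,0,0,0,0.04],[0,0,-18,0,0,0,0.04],[0,0,-24,0,0,0,0.04],[0,0,-30,0,0,0,0.04],[0,0,-36,0,0,0,0.04],[0,0,-42,0,0,0,0.04],[0,0,-48,0,0,0,0.04],[0,0,-54,0,0,0,0.04],[0,0,-60,0,0,0,0.04],[0,0,-64,0,0,0,0.04],[0,0,-64,0,0,0,0.04]],
  ],
)

```text
t: 6.18
eef_pos: [0.4884, -0.0089, 0.0413]
ee_rot: [3.141, -0.001, 0.627]
force: [-0.2, 0.1, -3.1]
width: 0.0523
```

Request:
move_arm(
  deltas=[
    [[0,0,-6,0,0,0,0.04],[0,0,-12,0,0,0,0.04],[0,0,-18,0,0,0,0.04],[0,0,-24,0,0,0,0.04],[0,0,-30,0,0,0,0.04],[0,0,-36,0,0,0,0.04],[0,0,-42,0,0,0,0.04],[0,0,-48,0,0,0,0.04],[0,0,-54,0,0,0,0.04],[0,0,-60,0,0,0,0.04],[0,0,-60,0,0,0,0.04],[0,0,-60,0,0,0,0.04]],
  ],
)

```text
t: 7.18
eef_pos: [0.4882, -0.009, 0.041]
ee_rot: [3.141, -0.0, 1.665]
force: [-0.3, 0.2, -2.1]
width: 0.052
```

Run:
```python
from h import *
im,c=grab('wrist'); s=monitor.get_state();print(s['eef_pos'],s['ee_rot'],s['q'],s['force'],s['width'])
cv2.imwrite('pics/wrist2.png',im)
```

```text
[ 0.48819895 -0.00905939  0.0408804 ] [ 3.14111923e+00 -1.03860004e-04  1.66548345e+00] [ 3.85155515e-01  2.64701583e-01 -6.26264551e-01  5.74265887e-05
 -6.79346855e-01  2.85107956e+00] [-0.36064295  0.22612186 -2.10140424] 0.052013540605847335
```

View pics/wrist2.png

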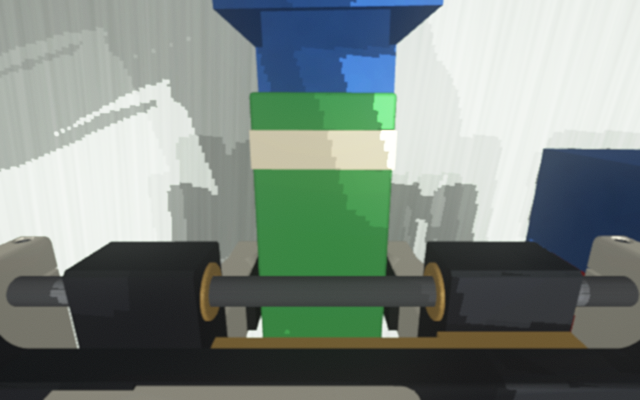

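The wrist view shows the turned carton in line with the tunnel: its cream end (250–396, row 93) points at the mouth, which is centred near column 326. I'll check the grip offset numerically and lower.

Run:
```python
from h import *
im,c=grab('wrist'); s=monitor.get_state()
g=plane(c,[(250,93),(396,93)],.078)[:,:2]; a=1.6655;u=np.array([np.cos(a),np.sin(a)]);v=np.array([-u[1],u[0]])
print('end rel TCP',(g-s['eef_pos'][:2])@np.c_[u,v])
m=plane(c,[(214,7),(442,7)],.076)[:,:2]; print('mouth top rel TCP',(m-s['eef_pos'][:2])@np.c_[u,v])
```

```text
end rel TCP [[ 0.07910511  0.0257323 ]
 [ 0.07905625 -0.02504315]]
mouth top rel TCP [[ 0.10621978  0.03640139]
 [ 0.10614368 -0.03903756]]
```

Request:
move_arm(
  deltas=[
    [[0,0,0,0,0,0.004,0.04],[0,0,0,0,0,0.008,0.04],[0,0,0,0,0,0.011,0.04],[0,0,0,0,0,0.0125,0.04],[0,0,0,0,0,0.0125,0.04]],
  ],
)

```text
t: 7.7
eef_pos: [0.4876, -0.0094, 0.0274]
ee_rot: [-3.14, 0.0, 1.67]
force: [0.3, 0.2, -2.6]
width: 0.0522
```

Request:
move_arm(
  deltas=[
    [[0,0,0,0.008,0.001,0,0.04],[0,0,0,0.018,0.0015,0,0.04],[0,0,0,0.026,0.0015,0,0.04],[0,0,0,0.034,0.0015,0,0.04],[0,0,0,0.042,0.0015,0,0.04],[0,0,0,0.05,0.0015,0,0.04],[0,0,0,0.058,0.0015,0,0.04],[0,0,0,0.065,0.0015,0,0.04],[0,0,0,0.07,0.0015,0,0.04],[0,0,0,0.074,0.0015,0,0.04],[0,0,0,0.076,0.0015,0,0.04],[0,0,0,0.076,0.0015,0,0.04]],
  ],
)

```text
t: 8.7
eef_pos: [0.482, 0.0669, 0.0281]
ee_rot: [3.142, -0.0, 1.671]
force: [-0.9, 0.1, -1.8]
width: 0.0522
```

Request:
move_arm(
  deltas=[
    [[0,0,0,0,0,0.0012,0.04],[0,0,0,0,0,0.0012,0.04],[0,0,0,0,0,0.0012,0.04],[0,0,0,0,0,0.0012,0.06],[0,0,0,0,0,0.0012,0.0876],[0,0,0,0,0,0.0012,0.0876],[0,0,0,0,0,0.0012,0.0876],[0,0,0,0,0,0.0012,0.0876],[0,0,0,0,0,0.0012,0.0876],[0,0,0,0,0,0.0012,0.0876]],
  ],
)

```text
t: 9.53
eef_pos: [0.482, 0.0665, 0.0268]
ee_rot: [-3.142, 0.0, 1.67]
force: [-0.6, 0.1, 0.8]
width: 0.0867
```

Released. I'll go straight up, then back off along -x of the tool so the cameras have a clear view.

Request:
move_arm(
  deltas=[
    [[0,0,0,0,0,-0.01,0.0876],[0,0,0,0,0,-0.03,0.0876],[0,0,0,0,0,-0.06,0.0876],[0,0,0,0,0,-0.095,0.0876],[0,0,0,0,0,-0.13,0.0876],[0,0,0,0,0,-0.165,0.0876],[0,0,0,0,0,-0.19,0.0876],[0,0,0,0.035,0,-0.19,0.0876],[0,0,0,0.07,0,-0.19,0.0876],[0,0,0,0.105,0,-0.19,0.0876],[0,0,0,0.14,0,-0.19,0.0876],[0,0,0,0.175,0,-0.19,0.0876]],
  ],
)

```text
t: 10.53
eef_pos: [0.464, 0.2422, 0.2171]
ee_rot: [3.141, -0.0, 1.67]
force: [0.7, -0.3, -0.1]
width: 0.0875
```

Request:
move_arm(
  deltas=[
    [[0,0,0,0.035,0,0,0.0876],[0,0,0,0.07,0,0,0.0876],[0,0,0,0.105,0,0,0.0876],[0,0,0,0.12,0,0,0.0876],[0,0,0,0.12,0,0,0.0876],[0,0,0,0.12,0,0,0.0876]],
  ],
)

```text
t: 11.03
eef_pos: [0.4522, 0.3606, 0.2162]
ee_rot: [-3.141, 0.001, 1.672]
force: [0.4, 0.3, 0.2]
width: 0.0872
```

Run:
```python
from h import *
im,c=grab('top','top2'); im2,c2=grab('side','side2');s=monitor.get_state();print(s['t'],s['eef_pos'],s['force'],abs(s['qd']).max())
o=cv2.imread('pics/top0.png')
m=lambda i:np.array(cv2.moments(((i[...,2]>120)&(i[...,1]<60)).astype(np.uint8)[100:160,300:400],True)['m10'])
def rc(i):
    k=((i[100:160,300:400,2]>120)&(i[100:160,300:400,1]<70));y,x=np.nonzero(k);return x.mean()+300,y.mean()+100,len(x)
print(rc(o),rc(im))
a=cv2.resize(im[165:230,265:365],None,fx=6,fy=6,interpolation=cv2.INTER_NEAREST)
b=cv2.resize(im2[120:260,250:480],(600,365)); cv2.imwrite('pics/fin.png',np.vstack([cv2.resize(a,(320,208)),cv2.resize(b,(320,195))]) if 0 else np.vstack([np.pad(a[:,:, :],((0,0),(0,0),(0,0)))[:, :600][:235*1][:235] if 0 else cv2.resize(a,(360,234)),cv2.resize(b,(360,219))]))
cv2.imwrite('pics/fin_top.png',a)
```

```text
11.1333 [0.45258419 0.35938608 0.21666472] [ 0.58259034 -1.08025253  0.2802651 ] 0.010840868882544279
(np.float64(362.05721716514955), np.float64(123.40702210663198), 769) (np.float64(362.17012987012987), np.float64(123.3948051948052), 770)
```

View pics/fin.png

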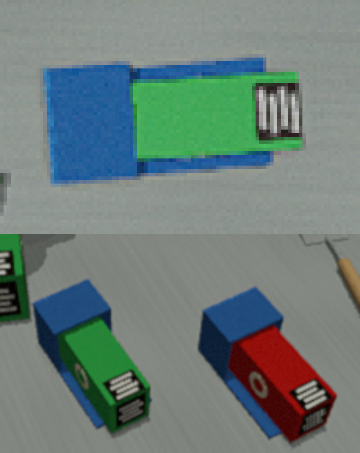

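The picture shows the green carton in its holder with the opened end out, at top-crop (302,110). That is image column ~348.9, against 348–349 for the carton's outer end when home at the start. The red carton moved only 0.1 px.

```bash
python3 -c "
from h import *
print(arm.job_done())"
```

```text
the job is handed in; nothing more can be done
None
```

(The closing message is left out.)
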